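# Move the torch from the drinking cup to its holder

### The arm

A 6-joint arm with a two-finger parallel gripper is mounted at the origin on the work surface. World frame = base frame: x ahead of the robot, y to its left, z up, the work surface at z = 0. Lengths are in m, angles in degrees, forces in N, time in s.
With the tool pointing down it reaches from about 0.25 to 0.725 m from the base axis. Payload 9.7 kg.
Tool frame: the origin (TCP) lies midway between the tips of the shut fingers; the grasp point (between the pads) lies 19 mm behind it; z points along the fingers, y is the direction in which the jaws open and shut (so a half turn about z gives the same grasp; the last joint's range is limited). The gripper opens to 85 mm and grips with 20 to 120 N. Pads are 22 mm wide; open, the fingers measure 114 mm over their backs; the gripper's body (76 mm by 85 mm) begins 54 mm behind the grasp point. The pads swing forward as they close: fully open they stand 13 mm farther back than shut.
Start: joints at [-76.49, 4.979, 10.078, 95.1, 0, 90], TCP at [0.128, -0.535, 0.195] pointing down, gripper open.
Joint ranges: [-179.16, 179.16], [-48.56, 103.87], [-65.8, 70.77], [-126.05, 130.52], [-82.76, 87.17], [-180, 180]. Speed limits (degrees/s): [127.2, 127.2, 147.25, 180, 180, 180].

### API

Orientations are given as [roll, pitch, yaw] about the fixed x, y, z axes, in that order (R = Rz(yaw) Ry(pitch) Rx(roll)).
In Python, from workcell import bot, camera, recognise gives the robot as it stands. The module is installed in compiled form; this text tells all that it offers.
- The arm moves only by the tool apply_moves, never from a script. Its argument "targets" is one flat list of numbers, 7 for each row, row after row: the shift along the world's x, y, z in units of 30 mm (1.0 is 30 mm), then the turn, a rotation vector about the world's x, y, z in units of 6 degrees (1.0 is 6 degrees), then the opening, from 0 (shut) to 1 (fully open). A call has 1 to 5 rows; each row is the pose to reach, as a shift and turn from the pose commanded when the call began; what a row does not reach only later rows make up. A row lasts 1/10 s, in which the tool goes at most 50 mm and 8.59 degrees, less where a joint would pass 70% of its speed; a pose out of reach is approached as far as the arm can. A call with a gripper value outside its range is refused whole. The fingers move at their own pace and stop on an object; "newtons" is the grip in N (left out, the last holds). Time passes only in rows, so rows that repeat a pose let the fingers close. It gives the time, the measured TCP pose, the force and the opening at its end, in the units of the state.
- bot.get_obs(): the state, without advancing time (a new reading comes with each control period).
- camera(name): name is "scene" or "top"; returns a dict with "img" (420x560x3 uint8, red, green, blue), "intrinsics" (3x3 intrinsics, pixels), "origin" and "rotation" of the camera in the world. Camera axes: x right, y up, looking along -z (the intrinsics and any distortion apply to the point x, -y, -z); pixel columns grow to the right and rows downward; lengths in m; the calibration is good to about 2 mm. A picture is of the moment at which its call begins. There is no depth.
- bot.job_done(): hands the job in, once; it reports no verdict.
Trained networks look in the newest picture that a camera, given by its name, has taken for a name from the list of things; names that differ only in an ending like _2 or _b are one class to them, and where a whole thing is asked for, a point or a joint stands for the part that bears it (a point fixed in the world has none). Each returns a list of dicts, best first, with "conf" (0 to 1); they miss things now and then, are a little off and sometimes report something else, mostly with a low value. They report only what shows in the picture. A call takes as long as a camera call. They do not tell look-alikes from the thing itself.
- recognise(query, camera): "box" ([left, top, right, bottom] in pixels, round what is visible of it).
The state is a dict: "time": time; "q": joint angles; "qd": joint speeds; "joint_efforts": joint torques, N m; "ee_pos": TCP position; "tcp_rot": TCP orientation; "wrist_force": force on the tool from outside, world axes, zero at the start; "torque": the same for the moment, N m; "opening": finger opening in m.
Only numpy, scipy, OpenCV 4.12 (cv2) and the standard library are available. Lean on these libraries where they do the work, as an engineer would, in place of code of your own. Each camera call takes 0.05 s, during which the arm holds its last target.

### The job

The blue torch was left in the white drinking cup on the bedside table. Pull it straight up out of the cup and stand it upright in the empty black holder on the turntable, lowering it to the bottom before you let go. Leave the white cup standing where it is, and leave the red toothbrush case in the yellow cup alone.

Things in the scene. Friction and masses are not known exactly. Their poses are not given: they have to be found in the camera images.
- torch_mid (a point): Blue aluminium torch, about 140 g, 160 mm long, upright in the white cup, head down. Head: 34 mm diameter, the lowest 34 mm, flat foot; above it a plain round barrel, 24 mm diameter. This point: on its axis half-way up, 80 mm above the foot; z runs along the torch to its tail. In the cup its top is 166 mm above the table (z = 0): the upper 71 mm of the barrel stand clear of the rim.
- holder_mouth (a point): Centre of the mouth of the empty black holder: upright round tube, 64 mm outside, 56 inside, fixed on a white turntable (260 mm across, 25 high, turns stiffly). Rim 80 mm above the table, inner floor 50 mm below this point; z up. A torch stood in it has its middle 30 mm above this point. Beside it 3 loose amber pill bottles, 44 mm wide, tops 97 mm above the table, 106+ mm off.
- white_cup: White ceramic tumbler, no handle, loose, 350 g, 95 mm high, 76 mm across the rim, 62 mm at the foot, walls 4 mm, inner floor 6 mm above the table. Origin at the centre of its underside, z up. The torch stands near its middle. Further off: a green jar opener (88 mm dome, 40 high) and an aluminium lip balm (18 mm wide, 69 high).
- case_mid (a point): Red toothbrush case, a bystander to be left alone: loose plain tube, 25 mm diameter, 150 mm long, upright in a yellow tumbler shaped like the white one; its top is 156 mm above the table. This point: on its axis half-way up. The two tumblers stand at least 115 mm apart, centre to centre, and may change places.
Not all that is in view belongs to the job. Of the things that look like the part that bears torch_mid, the middle-sized one is meant.

How it is judged (in metres and radians):
On the way, in this order (a step that is already met when the one before it is completed fails the run):
1. the torch is pulled clear above the white cup (z of torch_mid in the frame of white_cup above 0.177 m and contact force between the fingers and torch above 1 N), for 0.1 s.
2. the torch, still held, is lowered into the holder to within 15 mm of its bottom (horizontal distance between torch_mid and holder_mouth below 0.03 m and z of torch_mid in the frame of holder_mouth below 0.045 m and contact force between the fingers and torch above 1 N), for 0.1 s.
At the end, for the whole second after the job is handed in: The torch stands at rest in the black holder: its middle within 30 mm sideways of the mouth's centre and 15 to 40 mm above it (foot on the holder's floor), upright within 15 degrees; the white cup upright within 10 degrees and within 40 mm of where it was; the red case within 30 mm of where it was (horizontal distance between torch_mid and holder_mouth below 0.03 m and z of torch_mid in the frame of holder_mouth between 0.015 and 0.04 m and angle between torch_mid's own z axis and vertical below 0.26 rad and linear speed of torch below 0.03 m/s and angle between white_cup's own z axis and vertical below 0.17 rad and distance of white_cup from where it was at the start of the episode below 0.04 m and distance of case_mid from where it was at the start of the episode below 0.03 m); the robot touches nothing.
It fails at once if the white cup is tipped by more than 20 degrees or lifted by more than 30 mm (angle between white_cup's own z axis and vertical above 0.35 rad or height (world z) of white_cup above 0.03 m).
It fails at once if the red toothbrush case is moved by more than 30 mm (distance of case_mid from where it was at the start of the episode above 0.03 m).
It also fails if it takes over 43 s, if anything falls off the work surface, if the arm or the gripper's body presses on something with over 40 N, if the wrist force passes 120 N, or if a joint passes its speed limit or range.

## Working session

There is one attempt and no reset: what is moved stays moved. The work goes in short steps, Python scripts to look and compute and a tool call to move; the robot and the scene stay as the last step left them, time stands still between calls to the robot, and variables do not carry over. Pictures are saved under pics/ and viewed, and the job is handed in when it is done.

Besides the shell and the picture viewer there is one more tool, called after "Call:" by a JSON object that holds its "method" and its "body", one argument or row to a line. apply_moves: Moves the arm, as the interface text tells. Its arguments: {"type":"object","properties":{"targets":{"type":"array"},"newtons":{"type":"number"}},"required":["targets"]}

```bash
mkdir -p pics; python3 - <<'E'
from workcell import bot,camera,recognise
import cv2,json,numpy as np
for n in("scene","top"):
    c=camera(n);cv2.imwrite(f"pics/{n}0.png",c["img"][:,:,::-1])
    np.savez(f"{n}0.npz",**{k:np.array(v) for k,v in c.items()})
    print(n,{k:np.round(v,4).tolist() for k,v in c.items() if k!="img"})
    for q in("torch_mid","holder_mouth","white_cup","case_mid"):
        try: print(q,[(np.round(d["box"]).tolist(),round(d["conf"],2)) for d in recognise(q,n)])
        except Exception as e: print(q,e)
o=bot.get_obs();print(o)
E
```

```text
scene {'intrinsics': [[540.9464, 0.0, 279.9423], [0.0, 540.9464, 207.4189], [0.0, 0.0, 1.0]], 'origin': [1.1509, -0.3844, 0.9381], 'rotation': [39.919, 1.0041, 50.5395]}
torch_mid [([387.0, 136.0, 420.0, 221.0], 0.68), ([351.0, 126.0, 366.0, 167.0], 0.64), ([321.0, 117.0, 333.0, 162.0], 0.63)]
holder_mouth [([122.0, 229.0, 256.0, 341.0], 0.63)]
white_cup [([339.0, 143.0, 374.0, 192.0], 0.74)]
case_mid [([248.0, 147.0, 265.0, 187.0], 0.75)]
top {'intrinsics': [[460.0237, 0.0, 276.2998], [0.0, 460.0237, 204.3697], [0.0, 0.0, 1.0]], 'origin': [0.5097, 0.0495, 1.1294], 'rotation': [4.4202, -1.145, -88.8964]}
torch_mid [([151.0, 240.0, 175.0, 253.0], 0.62), ([154.0, 195.0, 180.0, 208.0], 0.59)]
holder_mouth [([304.0, 167.0, 418.0, 271.0], 0.6)]
white_cup [([148.0, 189.0, 186.0, 219.0], 0.84)]
case_mid [([249.0, 245.0, 264.0, 257.0], 0.55)]
{'time': 0.5, 'q': array([-7.64908838e+01,  4.98121721e+00,  1.00773845e+01,  9.51010192e+01,
        1.24650248e-03,  9.00023090e+01]), 'qd': array([-0.17101353, -0.06162729, -0.01411112,  0.005295  , -0.05149574,
       -0.04181501]), 'joint_efforts': array([ 1.67354781e-03, -5.19647098e+01,  4.64546907e+01,  1.61711054e-03,
       -1.43462181e-06,  1.26107824e-05]), 'ee_pos': array([ 0.12848217, -0.53476195,  0.19485447]), 'tcp_rot': array([-1.79995148e+02, -1.24630694e-03,  1.35068072e+01]), 'wrist_force': array([ 0.47275357,  0.47371189, -0.54816467]), 'torque': array([-0.04601205,  0.02841285,  0.0394622 ]), 'opening': 0.08585804389446386}
```

View pics/scene0.png

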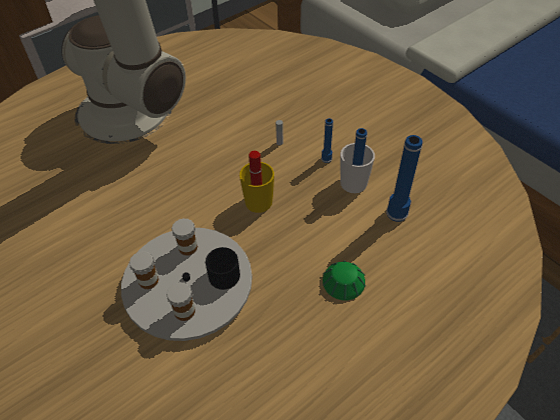

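View pics/top0.png

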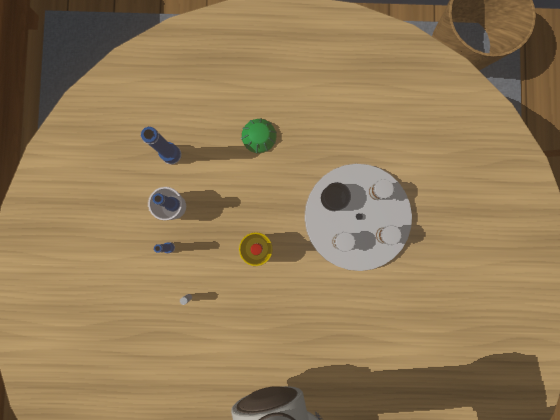

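```bash
python3 - <<'E'
import cv2
a=cv2.imread("pics/scene0.png")[100:240,230:440];cv2.imwrite("pics/scene0c.png",cv2.resize(a,None,fx=3.7,fy=3.7,interpolation=3))
a=cv2.imread("pics/top0.png")[150:290,130:290];cv2.imwrite("pics/top0c.png",cv2.resize(a,None,fx=4.2,fy=4.2,interpolation=3))
E
```

```text
(no output)
```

View pics/scene0c.png

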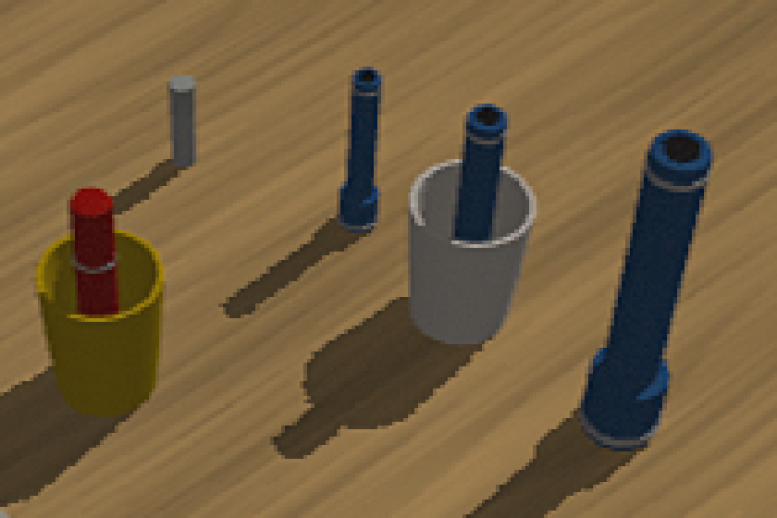

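View pics/top0c.png

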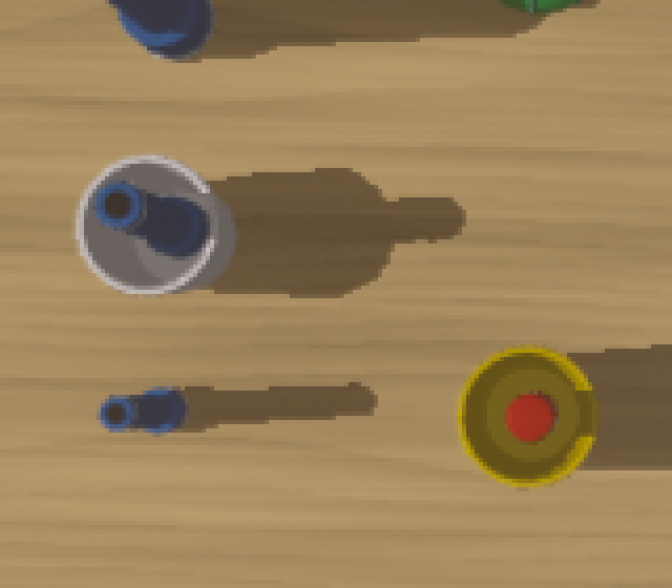

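Three blue torches appear in the scene view: small at (327,140), middle at (360,145) in the white cup, and large at (405,180). The middle-sized one in the white cup matches the task. Next I'll measure it and the holder.

```bash
cat > h.py <<'E'
import numpy as np,cv2
from scipy.spatial.transform import Rotation as R
def load(n):
    d=np.load(n); return d["intrinsics"],d["origin"],R.from_euler("xyz",d["rotation"],degrees=True).as_matrix()
def ray(cam,uv):
    K,o,Rm=cam; x=np.linalg.solve(K,[uv[0],uv[1],1]); d=Rm@np.array([x[0],-x[1],-x[2]]); return o,d/np.linalg.norm(d)
def atz(cam,uv,z):
    o,d=ray(cam,uv); return o+d*(z-o[2])/d[2]
def proj(cam,p):
    K,o,Rm=cam; c=Rm.T@(np.asarray(p)-o); u=K@np.array([c[0],-c[1],-c[2]]); return u[:2]/u[2]
def tri(c1,u1,c2,u2):
    o1,d1=ray(c1,u1);o2,d2=ray(c2,u2)
    s=np.linalg.lstsq(np.c_[d1,-d2],o2-o1,rcond=None)[0]
    a,b=o1+d1*s[0],o2+d2*s[1]; return (a+b)/2,np.linalg.norm(a-b)
E
python3 - <<'E'
from h import *
s,t=load("scene0.npz"),load("top0.npz")
f=lambda x:np.round(x,4)
print("torch top",f(atz(t,(158.1,198.8),.166)),f(atz(s,(361.6,131.9),.166)),tri(t,(158.1,198.8),s,(361.6,131.9)))
print("cup rim",f(atz(t,(164.5,203.6),.095)),f(atz(s,(357.6,154.9),.095)))
a=cv2.imread("pics/top0.png")[160:275,300:420];a=cv2.resize(a,None,fx=5,fy=5,interpolation=3);cv2.imwrite("pics/t1.png",cv2.convertScaleAbs(a,alpha=1.8,beta=20))
a=cv2.imread("pics/scene0.png")[215:345,115:260];a=cv2.resize(a,None,fx=4.6,fy=4.6,interpolation=3);cv2.imwrite("pics/s1.png",cv2.convertScaleAbs(a,alpha=1.8,beta=20))
E
```

```text
torch top [0.591  0.2791 0.166 ] [0.5948 0.278  0.166 ] (array([0.59176146, 0.28059574, 0.16216503]), np.float64(0.0013298946481643057))
cup rim [0.5865 0.2813 0.095 ] [0.591  0.2791 0.095 ]
```

View pics/t1.png

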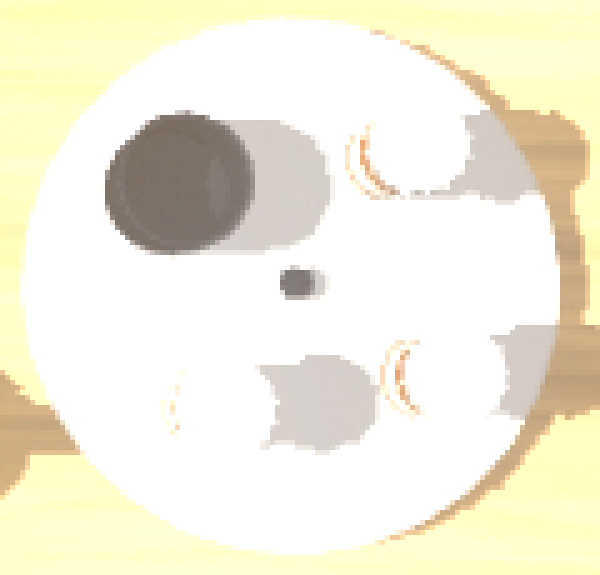

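View pics/s1.png

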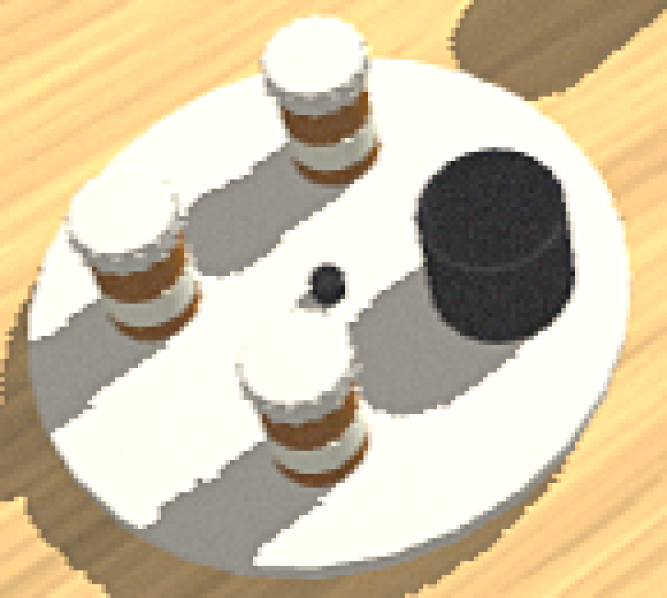

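```bash
cat > ov.py <<'E'
from h import *
s,t=load("scene0.npz"),load("top0.npz")
f=lambda x:np.round(x,4)
print("mouth",f(atz(t,(336.8,196.2),.08)),f(atz(s,(222,260.4),.08)))
for uv in [(254+0,0)]: pass
m=(atz(t,(336.8,196.2),.08)+atz(s,(222,260.4),.08))/2
tt=np.array([.5925,.279,.166]); cup=np.array([.5888,.280,.095])
def circ(im,cam,c,r,off,k,col):
    p=[(proj(cam,[c[0]+r*np.cos(a),c[1]+r*np.sin(a),c[2]])+.5-off)*k for a in np.linspace(0,6.283,60)]
    cv2.polylines(im,[np.int32(p)],True,col,1)
out=[]
for n,cam,o1,o2 in(("scene",s,(200,235),(330,115)),("top",t,(310,170),(140,175))):
    im=cv2.imread(f"pics/{n}0.png")
    for off,L in((o1,[(m,.032),(m,.028),(m-[0,0,.055],.032)]),(o2,[(tt,.012),(cup,.038),([*cup[:2],0],.031)])):
        off=np.array(off);c=im[off[1]:off[1]+58,off[0]:off[0]+58] if 0 else im[off[1]:off[1]+70,off[0]:off[0]+70]
        c=cv2.convertScaleAbs(cv2.resize(c,None,fx=5,fy=5,interpolation=0),alpha=1.6,beta=20)[:300]
        for p,r in L: circ(c,cam,np.array(p),r,off,5,(0,0,255))
        out.append(c)
cv2.imwrite("pics/ov.png",np.vstack([np.hstack(out[:2]),np.hstack(out[2:])]))
E
python3 ov.py
```

```text
mouth [ 0.6129 -0.1086  0.08  ] [ 0.6173 -0.1085  0.08  ]
```

View pics/ov.png

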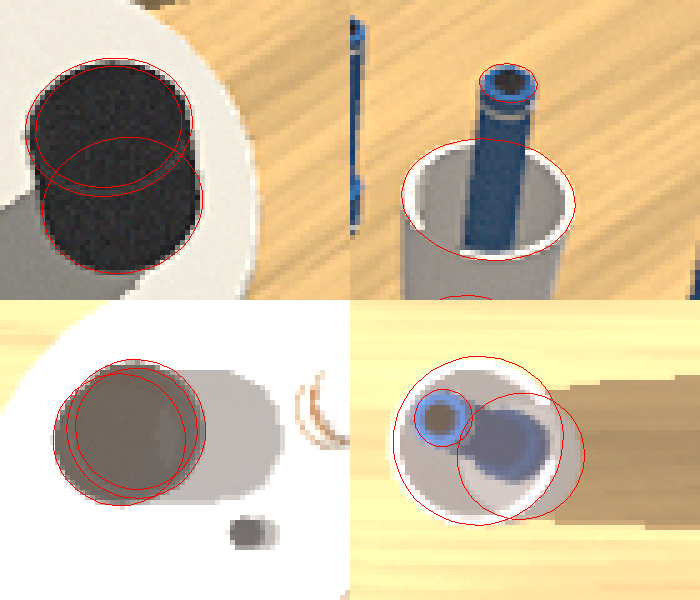

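The reprojected circles fit to about 3 mm, and the heights are consistent. Torch ≈ (0.592, 0.279), mouth ≈ (0.615, -0.108). Next I'll check where the neighbours are, to choose the jaw direction.

```bash
python3 - <<'E'
from h import *
s,t=load("scene0.npz"),load("top0.npz")
f=lambda x:np.round(x,3)
print("large top",tri(t,(150,134),s,(413.5,141.5)),"small top",tri(t,(157.7,248.3),s,(329,121)),"case",f(atz(t,(256,249.5),.156)),"cup",f(atz(s,(357.6,154.9),.095)))
print("large foot",f(atz(t,(169,155),.02)),"balm",f(atz(t,(184,300),.069)),"bottle",f(atz(t,(383,189),.097)))
E
```

```text
large top (array([0.71649616, 0.28813383, 0.2188722 ]), np.float64(0.0010763502180087337)) small top (array([0.4871875 , 0.28724143, 0.11953081]), np.float64(0.0009046780159468024)) case [0.489 0.072 0.156] cup [0.591 0.279 0.095]
large foot [0.711 0.292 0.02 ] balm [0.37  0.235 0.069] bottle [ 0.63  -0.211  0.097]
```

Call:
{"method": "apply_moves", "body": {
  "targets": [0.8,1.4,0.4,0,0,-0.5,1,1.6,2.8,0.8,0,0,-1,1,2.4,4.2,1.2,0,0,-1.5,1,3.2,5.6,1.6,0,0,-2,1,4.0,7.0,2.0,0,0,-2.25,1]
}}

```text
time: 1.0
ee_pos: [0.2489, -0.3231, 0.2555]
tcp_rot: [180.0, -0.0, -0.1]
wrist_force: [1.0, 0.3, 0.7]
opening: 0.0853
```

Call:
{"method": "apply_moves", "body": {
  "targets": [0.76,1.34,0,0,0,0,1,1.52,2.68,0,0,0,0,1,2.28,4.02,0,0,0,0,1,3.04,5.36,0,0,0,0,1,3.8,6.7,0,0,0,0,1]
}}

```text
time: 1.5
ee_pos: [0.363, -0.122, 0.2552]
tcp_rot: [180.0, -0.1, 0.0]
wrist_force: [0.9, -0.5, -0.4]
opening: 0.0854
```

Call:
{"method": "apply_moves", "body": {
  "targets": [0.76,1.34,0,0,0,0,1,1.52,2.68,0,0,0,0,1,2.28,4.02,0,0,0,0,1,3.04,5.36,0,0,0,0,1,3.8,6.7,0,0,0,0,1]
}}

```text
time: 2.0
ee_pos: [0.4739, 0.0321, 0.2548]
tcp_rot: [-178.5, 0.0, 2.9]
wrist_force: [-0.9, 0.0, 0.1]
opening: 0.0852
```

Call:
{"method": "apply_moves", "body": {
  "targets": [0.76,1.34,0,0,0,0,1,1.52,2.68,0,0,0,0,1,2.28,4.02,0,0,0,0,1,3.04,5.36,0,0,0,0,1,3.8,6.7,0,0,0,0,1]
}}

```text
time: 2.5
ee_pos: [0.5689, 0.0874, 0.2549]
tcp_rot: [-176.6, 0.1, 6.9]
wrist_force: [0.2, -0.4, -0.6]
opening: 0.0856
```

Call:
{"method": "apply_moves", "body": {
  "targets": [0,0,0,0,0,0,1,0,0,0,0,0,0,1]
}}

```text
time: 2.7
ee_pos: [0.5679, 0.0868, 0.2547]
tcp_rot: [-176.6, 0.2, 6.8]
wrist_force: [-0.3, 0.1, 0.5]
opening: 0.0857
```

```bash
python3 - <<'E'
from workcell import bot
import numpy as np
o=bot.get_obs();print(np.round(o["q"],1),np.round(o["qd"],1),o["ee_pos"],o["tcp_rot"])
E
```

```text
[  6.8  10.5  22.9 102.6   3.4 179.9] [-0.2 -1.4 -0.6  0.2 -0.1 -0. ] [0.56793432 0.08682392 0.25473568] [-1.76579202e+02  1.51632929e-01  6.83313196e+00]
```

Joint 6 is at its 180° limit because yaw = q1 − q6 + 180. I'll use a yaw of 45° instead, which is clear of the neighbours at both places and keeps q6 near 160.

```bash
python3 - <<'E'
from workcell import bot
import numpy as np
from scipy.spatial.transform import Rotation as R
o=bot.get_obs();C=R.from_euler("xyz",o["tcp_rot"],degrees=True);T=R.from_euler("xyz",[180,0,45],degrees=True)
print(np.degrees((T*C.inv()).as_rotvec())/6,(np.array([.592,.279,.255])-o["ee_pos"])/.03)
E
```

```text
[-0.51115149 -0.27700021  6.35997725] [0.80218941 6.40586933 0.00881057]
```

Call:
{"method": "apply_moves", "body": {
  "targets": [0.1,0.5,0,-0.1,-0.05,1.3,1,0.2,1,0,-0.2,-0.11,2.5,1,0.3,1.5,0,-0.3,-0.17,3.8,1,0.4,2,0,-0.4,-0.22,5.1,1,0.5,2.5,0,-0.51,-0.28,6.36,1]
}}

```text
time: 3.2
ee_pos: [0.5825, 0.162, 0.2557]
tcp_rot: [180.0, -0.1, 45.3]
wrist_force: [0.2, 0.4, 0.3]
opening: 0.0854
```

Call:
{"method": "apply_moves", "body": {
  "targets": [0.06,0.78,0,0,0,0,1,0.12,1.56,0,0,0,0,1,0.18,2.34,0,0,0,0,1,0.24,3.12,0,0,0,0,1,0.3,3.9,0,0,0,0,1]
}}

```text
time: 3.7
ee_pos: [0.5916, 0.2792, 0.2559]
tcp_rot: [180.0, -0.1, 45.0]
wrist_force: [0.2, 0.2, 0.1]
opening: 0.0854
```

Call:
{"method": "apply_moves", "body": {
  "targets": [0,0,0,0,0,0,1,0,0,0,0,0,0,1]
}}

```text
time: 3.9
ee_pos: [0.5917, 0.2786, 0.2554]
tcp_rot: [180.0, -0.1, 45.0]
wrist_force: [0.7, 0.6, 0.0]
opening: 0.0855
```

```bash
cat > pic.py <<'E'
import sys
from workcell import bot,camera
from h import *
k=sys.argv[1]; x0,y0,x1,y1=map(int,sys.argv[2:6]) if len(sys.argv)>5 else (280,40,440,240)
c=camera("scene");np.savez(f"scene{k}.npz",**{q:np.array(v) for q,v in c.items()})
b=camera("top");np.savez(f"top{k}.npz",**{q:np.array(v) for q,v in b.items()})
def cut(i,x0,y0,x1,y1):
    a=i[y0:y1,x0:x1,::-1]; f=min(400/a.shape[1],560/a.shape[0]); a=cv2.convertScaleAbs(cv2.resize(a,None,fx=f,fy=f,interpolation=3),alpha=1.5,beta=10); o=np.zeros((560,400,3),np.uint8); o[:a.shape[0],:a.shape[1]]=a[:560,:400]; return o
x2,y2,x3,y3=map(int,sys.argv[6:10]) if len(sys.argv)>9 else (100,130,260,290)
cv2.imwrite(f"pics/{k}.png",np.hstack([cut(c["img"],x0,y0,x1,y1),cut(b["img"],x2,y2,x3,y3)]))
o=bot.get_obs();print(o["time"],np.round(o["q"],1),o["ee_pos"].round(4),o["tcp_rot"].round(2))
E
python3 pic.py a
```

```text
4.0 [ 25.1  22.9  38.5 105.5   0.  160.2] [0.5919 0.2779 0.2556] [ 1.7999e+02 -8.0000e-02  4.4970e+01]
```

View pics/a.png

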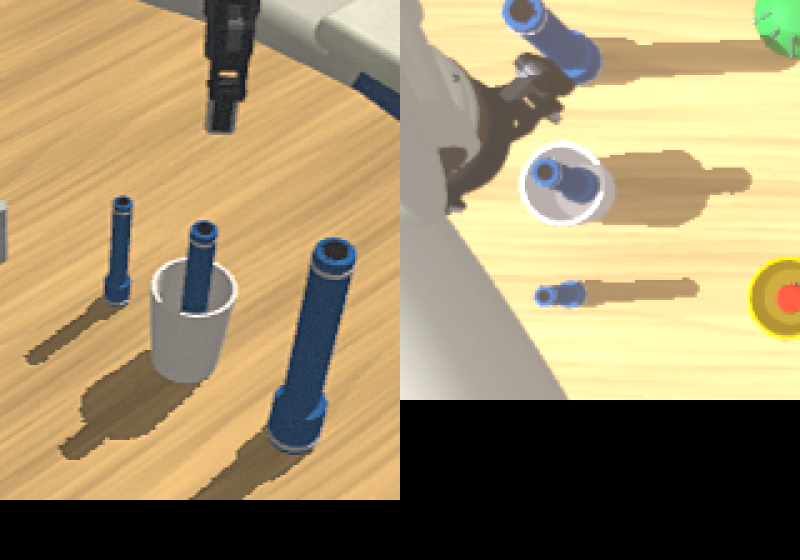

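```bash
python3 - <<'E'
from h import *
s,t=load("scenea.npz"),load("topa.npz")
for p in ([.592,.279,.268],[.592+.04*.707,.279-.04*.707,.268],[.592-.04*.707,.279+.04*.707,.268]):
    a,b=proj(s,p),proj(t,p);print((a-[280,40])*2.5,(b-[100,130])*2.5+[400,0])
E
```

```text
[215.19635697 129.81986801] [513.29631527 158.56736146]
[215.45687687 162.69708689] [552.70071337 121.88931553]
[214.94808229  98.48797735] [473.642895   195.47719996]
```

```bash
python3 - <<'E'
from h import *
i=np.load("scenea.npz")["img"][0:160,310:430,::-1];i2=np.load("topa.npz")["img"][130:230,100:200,::-1]
f=lambda a:cv2.resize(cv2.convertScaleAbs(a,alpha=2.2,beta=30),(390,int(390*a.shape[0]/a.shape[1])),interpolation=3)
a,b=f(i),f(i2);o=np.zeros((600,800,3),np.uint8);o[:a.shape[0],:390]=a;o[:b.shape[0],400:790]=b;cv2.imwrite("pics/b.png",o)
E
```

```text
(no output)
```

View pics/b.png

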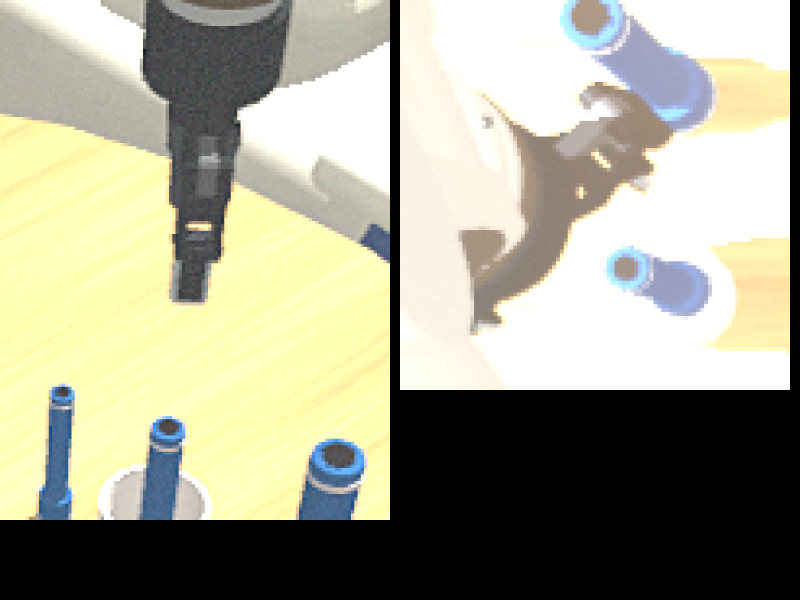

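The near fingertip shows at about scene (368,92), roughly 13 px higher than predicted. Sideways it agrees. I'll descend partway and look again.

Call:
{"method": "apply_moves", "body": {
  "targets": [0,0,-0.6,0,0,0,1,0,0,-1.2,0,0,0,1,0,0,-1.8,0,0,0,1,0,0,-2.4,0,0,0,1,0,0,-3,0,0,0,1]
}}

```text
time: 4.5
ee_pos: [0.5921, 0.2776, 0.1649]
tcp_rot: [180.0, -0.1, 44.9]
wrist_force: [0.0, 0.8, 0.8]
opening: 0.0857
```

```bash
python3 pic.py c 320 90 400 200 110 160 200 240; python3 - <<'E'
from h import *
s,t=load("scenec.npz"),load("topc.npz")
print(proj(s,[.62,.25,.178]),proj(t,[.62,.25,.178]))
E
```

```text
4.6 [ 25.1  19.3  23.3  94.1   0.  160.2] [0.5912 0.2773 0.1629] [-1.7994e+02  1.2000e-01  4.4940e+01]
[361.20986805 139.89590658] [171.40048204 184.65507787]
```

View pics/c.png

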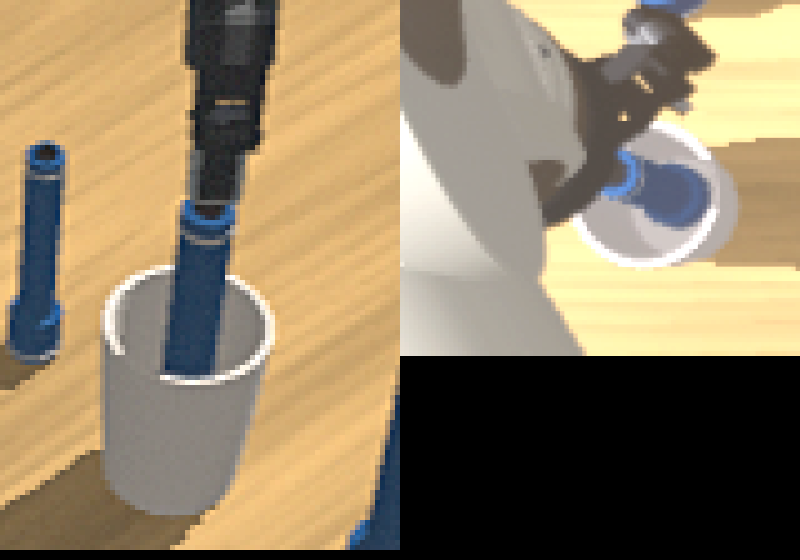

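Call:
{"method": "apply_moves", "body": {
  "targets": [0,0.03,-0.4,0,0,0,1,0,0.03,-0.8,0,0,0,1,0,0.03,-1.2,0,0,0,1,0,0.03,-1.6,0,0,0,1,0,0.03,-1.7,0,0,0,1]
}}

```text
time: 5.1
ee_pos: [0.5915, 0.2795, 0.112]
tcp_rot: [-179.9, 0.1, 45.0]
wrist_force: [0.1, 0.4, -0.9]
opening: 0.0857
```

```bash
python3 pic.py d 320 90 400 200 110 160 200 240
```

```text
5.2 [ 25.3  18.7  17.1  88.4   0.  160.3] [0.5918 0.2797 0.1133] [-179.97   -0.     45.01]
```

View pics/d.png

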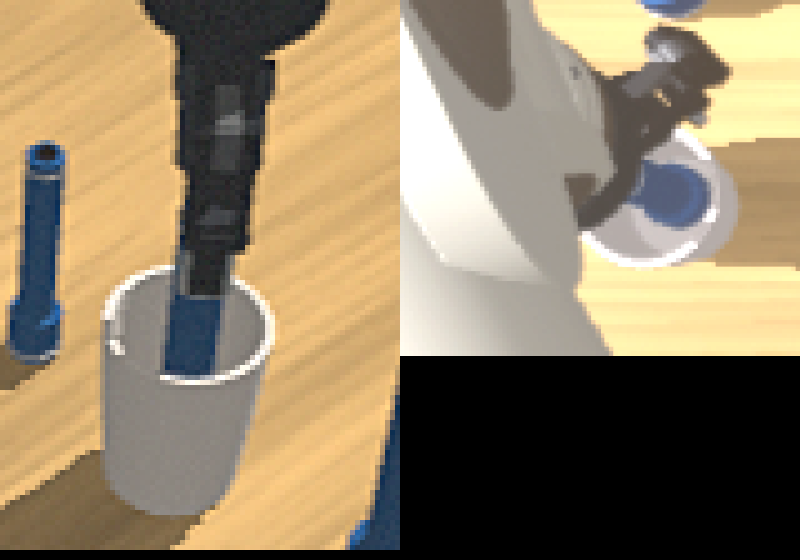

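The near finger sits in front of the barrel and is centred on it (crop x about 205). Its tip is above the rim. Closing now.

Call:
{"method": "apply_moves", "body": {
  "targets": [0,0,0,0,0,0,0.7,0,0,0,0,0,0,0.5,0,0,0,0,0,0,0.35,0,0,0,0,0,0,0.2,0,0,0,0,0,0,0.1],
  "newtons": 40
}}

```text
time: 5.7
ee_pos: [0.5923, 0.2799, 0.1146]
tcp_rot: [180.0, -0.1, 45.0]
wrist_force: [-0.2, 0.6, 3.2]
opening: 0.0222
```

Call:
{"method": "apply_moves", "body": {
  "targets": [0,0,0,0,0,0,0,0,0,0,0,0,0,0,0,0,0,0,0,0,0,0,0,0,0,0,0,0]
}}

```text
time: 6.1
ee_pos: [0.5923, 0.2799, 0.1145]
tcp_rot: [180.0, -0.1, 45.0]
wrist_force: [-0.6, 0.6, 4.7]
opening: 0.0225
```

```bash
python3 pic.py e 320 90 400 200 110 160 200 240
```

```text
6.2 [ 25.3  18.7  17.2  88.4   0.  160.3] [0.5923 0.2799 0.1145] [ 1.7999e+02 -1.1000e-01  4.5010e+01]
```

View pics/e.png

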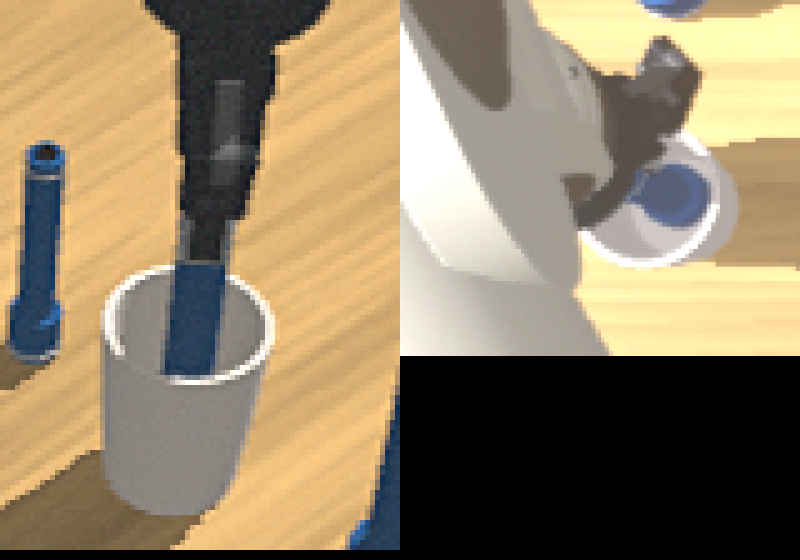

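The grip holds at 22.5 mm. I'll lift straight up 120 mm.

Call:
{"method": "apply_moves", "body": {
  "targets": [0,0,0.3,0,0,0,0,0,0,0.7,0,0,0,0,0,0,1.1,0,0,0,0,0,0,1.5,0,0,0,0,0,0,2,0,0,0,0]
}}

```text
time: 6.7
ee_pos: [0.5921, 0.2798, 0.1751]
tcp_rot: [-180.0, -0.1, 45.0]
wrist_force: [1.2, -0.1, -1.7]
opening: 0.0221
```

Call:
{"method": "apply_moves", "body": {
  "targets": [0,0,0.5,0,0,0,0,0,0,1,0,0,0,0,0,0,1.5,0,0,0,0,0,0,2,0,0,0,0,0,0,2,0,0,0,0]
}}

```text
time: 7.2
ee_pos: [0.5928, 0.2801, 0.237]
tcp_rot: [179.9, -0.3, 45.0]
wrist_force: [0.5, -0.3, -1.8]
opening: 0.0223
```

```bash
python3 pic.py f 310 60 410 200 110 160 200 240
```

```text
7.3 [ 25.3  21.9  34.6 102.7   0.  160.3] [0.5924 0.2799 0.2342] [ 1.7999e+02 -1.1000e-01  4.5010e+01]
```

View pics/f.png

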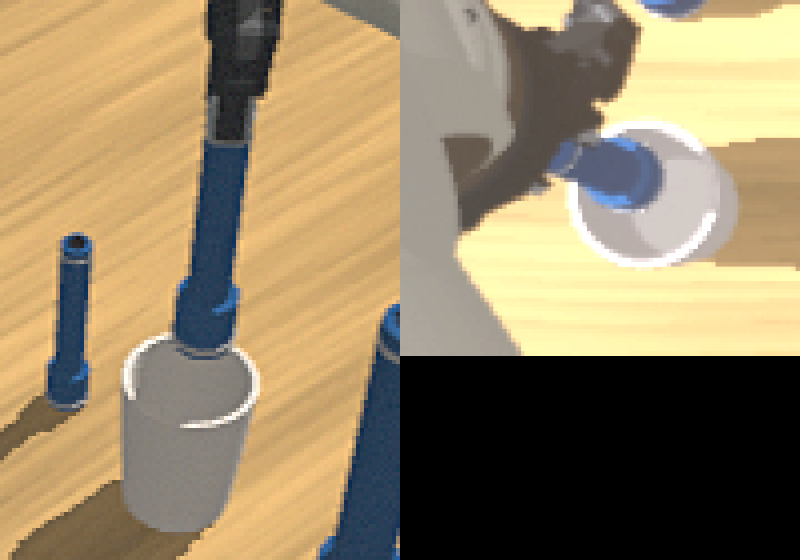

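The torch is clear of the cup, and the cup hasn't moved. Carrying it to the holder.

Call:
{"method": "apply_moves", "body": {
  "targets": [0.04,-0.6,0.1,0,0,0,0,0.1,-1.5,0.2,0,0,0,0,0.15,-2.5,0.3,0,0,0,0,0.2,-3.5,0.3,0,0,0,0,0.25,-4.5,0.3,0,0,0,0]
}}

```text
time: 7.8
ee_pos: [0.5992, 0.1428, 0.2425]
tcp_rot: [-180.0, -0.0, 45.0]
wrist_force: [0.3, 0.4, -2.2]
opening: 0.0222
```

Call:
{"method": "apply_moves", "body": {
  "targets": [0.04,-1,0,0,0,0,0,0.1,-2,0,0,0,0,0,0.15,-3,0,0,0,0,0,0.2,-4,0,0,0,0,0,0.25,-5,0,0,0,0,0]
}}

```text
time: 8.3
ee_pos: [0.6064, -0.0073, 0.2425]
tcp_rot: [-180.0, -0.0, 45.0]
wrist_force: [0.7, -0.4, -2.1]
opening: 0.022
```

Call:
{"method": "apply_moves", "body": {
  "targets": [0.1,-1,0,0,0,0,0,0.2,-2,0,0,0,0,0,0.25,-2.9,0,0,0,0,0,0.25,-3.45,0,0,0,0,0,0.25,-3.45,0,0,0,0,0]
}}

```text
time: 8.8
ee_pos: [0.614, -0.111, 0.2424]
tcp_rot: [-180.0, -0.0, 44.9]
wrist_force: [0.6, 0.5, -1.3]
opening: 0.0222
```

```bash
python3 pic.py g 170 170 290 330 290 150 400 260; python3 - <<'E'
from h import *
s,t=load("sceneg.npz"),load("topg.npz")
for p in([.615,-.1085,.134],[.615,-.1085,.08]):print((proj(s,p)-[170,170])*400/120,(proj(t,p)-[290,150])*400/110+[400,0])
E
```

```text
8.9 [-1.010e+01  1.730e+01  2.980e+01  1.025e+02  1.000e-01  1.250e+02] [ 0.6143 -0.1088  0.2428] [-1.7996e+02 -6.0000e-02  4.4960e+01]
[161.06953661 243.32320014] [583.65793017 155.95962663]
[170.90966016 298.78983388] [570.0615747  164.66999837]
```

View pics/g.png

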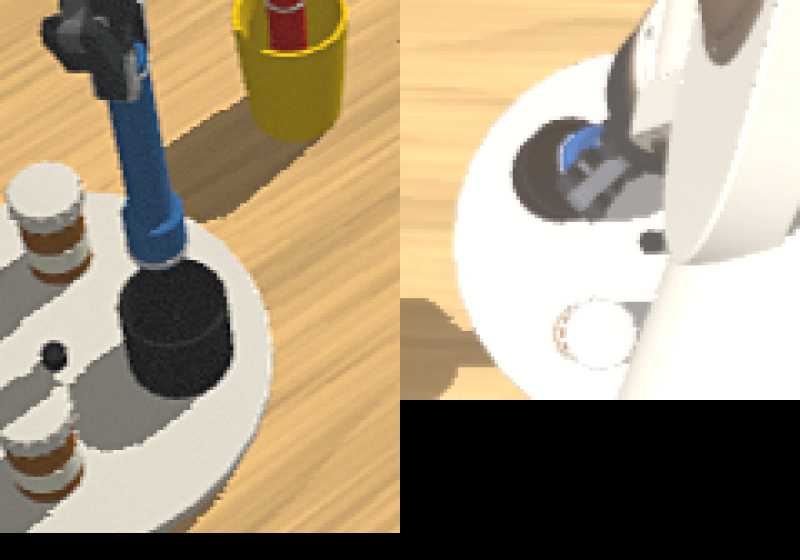

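Call:
{"method": "apply_moves", "body": {
  "targets": [0.02,0,-0.3,0,0,0,0,0.02,0,-0.6,0,0,0,0,0.02,0,-0.9,0,0,0,0,0.02,0,-1.2,0,0,0,0,0.02,0,-1.2,0,0,0,0]
}}

```text
time: 9.4
ee_pos: [0.6146, -0.1083, 0.2051]
tcp_rot: [-179.9, 0.0, 45.0]
wrist_force: [0.5, 0.1, -1.4]
opening: 0.0219
```

```bash
python3 pic.py h 190 210 250 295 310 165 370 225; python3 - <<'E'
from h import *
s,t=load("sceneh.npz"),load("toph.npz")
for p in([.615,-.1085,.095],[.615,-.1085,.08]):print((proj(s,p)-[190,210])*560/85,(proj(t,p)-[310,165])*400/60+[400,0])
E
```

```text
9.5 [-1.000e+01  1.600e+01  2.410e+01  9.810e+01  1.000e-01  1.249e+02] [ 0.615  -0.1085  0.2069] [-1.7997e+02 -5.0000e-02  4.5020e+01]
[200.78821972 297.45503509] [585.11199662 197.6246328 ]
[206.03321067 327.01990696] [578.44622029 201.89499701]
```

View pics/h.png

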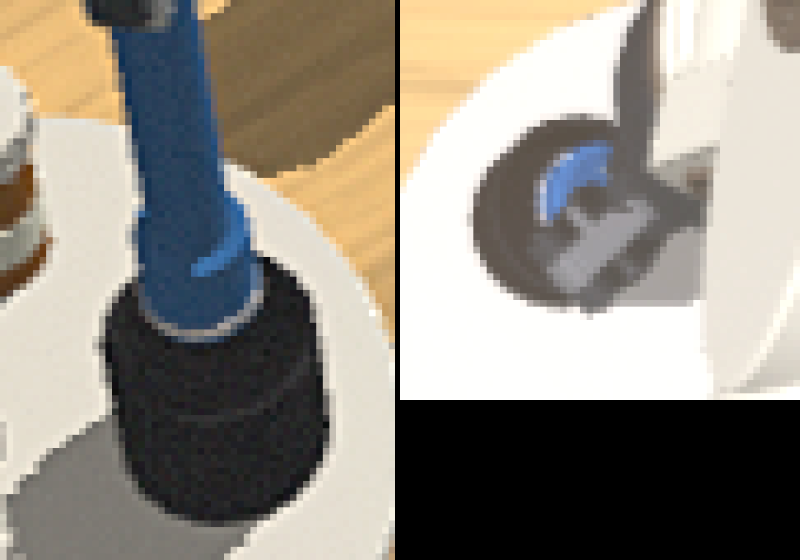

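The foot is centred over the mouth, at about (203,300) against a predicted (201,297). Lowering it in.

Call:
{"method": "apply_moves", "body": {
  "targets": [0,0,-0.3,0,0,0,0,0,0,-0.6,0,0,0,0,0,0,-1,0,0,0,0,0,0,-1.4,0,0,0,0,0,0,-1.6,0,0,0,0]
}}

```text
time: 10.0
ee_pos: [0.6146, -0.1086, 0.157]
tcp_rot: [-179.9, 0.0, 45.0]
wrist_force: [-0.2, 0.2, -1.6]
opening: 0.0216
```

Call:
{"method": "apply_moves", "body": {
  "targets": [0,0,-0.1,0,0,0,0,0,0,-0.2,0,0,0,0,0,0,-0.3,0,0,0,0,0,0,-0.3,0,0,0,0]
}}

```text
time: 10.4
ee_pos: [0.6152, -0.1087, 0.1499]
tcp_rot: [-180.0, -0.1, 45.0]
wrist_force: [0.4, -0.8, -1.1]
opening: 0.0222
```

Call:
{"method": "apply_moves", "body": {
  "targets": [0,0,-0.1,0,0,0,0,0,0,-0.2,0,0,0,0,0,0,-0.2,0,0,0,0]
}}

```text
time: 10.7
ee_pos: [0.6151, -0.1087, 0.1436]
tcp_rot: [-180.0, -0.0, 45.0]
wrist_force: [0.3, -0.1, -1.3]
opening: 0.0221
```

Call:
{"method": "apply_moves", "body": {
  "targets": [0,0,-0.06,0,0,0,0,0,0,-0.12,0,0,0,0,0,0,-0.12,0,0,0,0]
}}

```text
time: 11.0
ee_pos: [0.6151, -0.1087, 0.1401]
tcp_rot: [-180.0, -0.1, 45.0]
wrist_force: [0.2, -0.3, -1.6]
opening: 0.022
```

Call:
{"method": "apply_moves", "body": {
  "targets": [0,0,-0.06,0,0,0,0,0,0,-0.1,0,0,0,0,0,0,-0.1,0,0,0,0]
}}

```text
time: 11.3
ee_pos: [0.6156, -0.1087, 0.1385]
tcp_rot: [179.9, -0.1, 45.0]
wrist_force: [-0.1, 0.4, 4.8]
opening: 0.0218
```

```bash
python3 pic.py i 170 150 270 290 290 150 400 260; python3 - <<'E'
from h import *
s=load("scenei.npz")
for p in([.615,-.1085,.19],[.615,-.1085,.0643]):print((proj(s,p)-[170,150])*4)
E
```

```text
11.4 [-1.000e+01  1.450e+01  1.470e+01  9.000e+01  1.000e-01  1.249e+02] [ 0.6156 -0.1087  0.1385] [ 1.7993e+02 -1.3000e-01  4.5010e+01]
[179.95458056 296.85593966]
[208.34991672 456.9142665 ]
```

View pics/i.png

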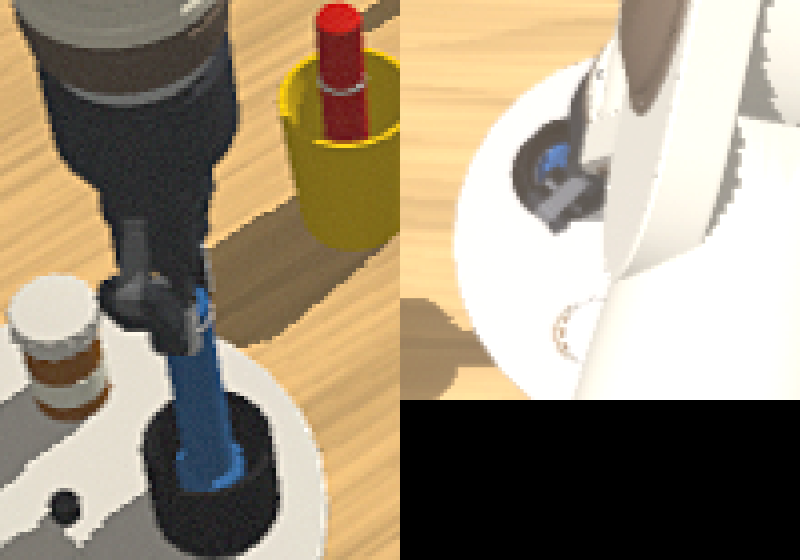

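Upward force came on at TCP z 0.1385, where 0.139 was expected, so the torch is on the holder floor. Releasing gently.

Call:
{"method": "apply_moves", "body": {
  "targets": [0,0,0,0,0,0,0.3,0,0,0,0,0,0,0.4,0,0,0,0,0,0,0.6,0,0,0,0,0,0,0.8,0,0,0,0,0,0,1]
}}

```text
time: 11.9
ee_pos: [0.6152, -0.1087, 0.1373]
tcp_rot: [-180.0, -0.1, 45.0]
wrist_force: [0.6, -0.6, -0.1]
opening: 0.0762
```

Call:
{"method": "apply_moves", "body": {
  "targets": [0,0,0,0,0,0,1,0,0,0,0,0,0,1,0,0,0.5,0,0,0,1,0,0,1,0,0,0,1,0,0,1.5,0,0,0,1]
}}

```text
time: 12.4
ee_pos: [0.6152, -0.1087, 0.183]
tcp_rot: [-180.0, -0.1, 45.0]
wrist_force: [0.6, -0.0, -0.1]
opening: 0.0854
```

Call:
{"method": "apply_moves", "body": {
  "targets": [0,0,0.8,0,0,0,1,0,0,1.6,0,0,0,1,0,0,2.4,0,0,0,1,0,0,3,0,0,0,1,0,0,3,0,0,0,1]
}}

```text
time: 12.9
ee_pos: [0.6159, -0.1088, 0.2751]
tcp_rot: [179.8, -0.2, 45.0]
wrist_force: [-0.6, 0.5, 0.8]
opening: 0.0852
```

```bash
python3 pic.py j 120 90 420 350 130 150 420 290; python3 - <<'E'
from h import *
s=load("scenej.npz")
k=400/300
for p in([.615,-.1085,.19],[.615,-.1085,.0643]):print((proj(s,p)))
i=np.load("scenej.npz")["img"][190:290,180:270,::-1];cv2.imwrite("pics/j2.png",cv2.convertScaleAbs(cv2.resize(i,None,fx=6,fy=6,interpolation=3),alpha=1.6,beta=15))
E
```

```text
13.0 [-1.010e+01  1.900e+01  3.540e+01  1.063e+02  1.000e-01  1.249e+02] [ 0.6155 -0.1088  0.272 ] [ 1.800e+02 -7.000e-02  4.501e+01]
[214.98864514 224.21398492]
[222.08747918 264.22856662]
```

View pics/j.png

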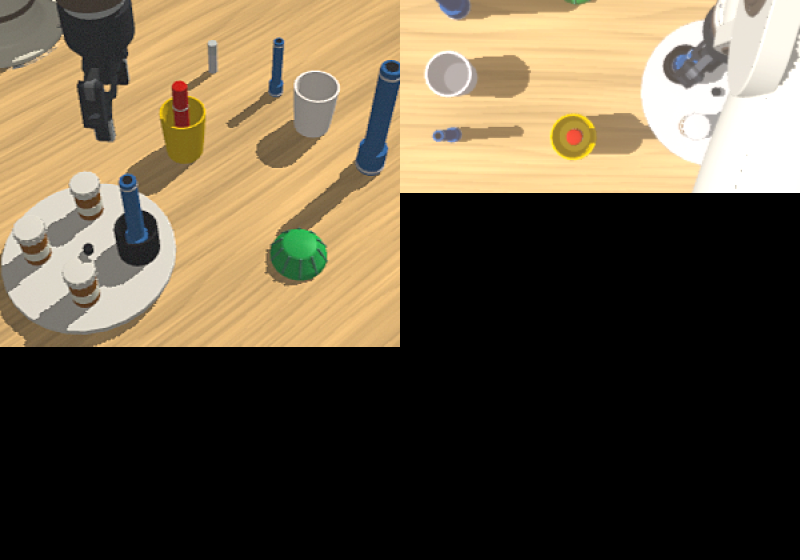

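View pics/j2.png

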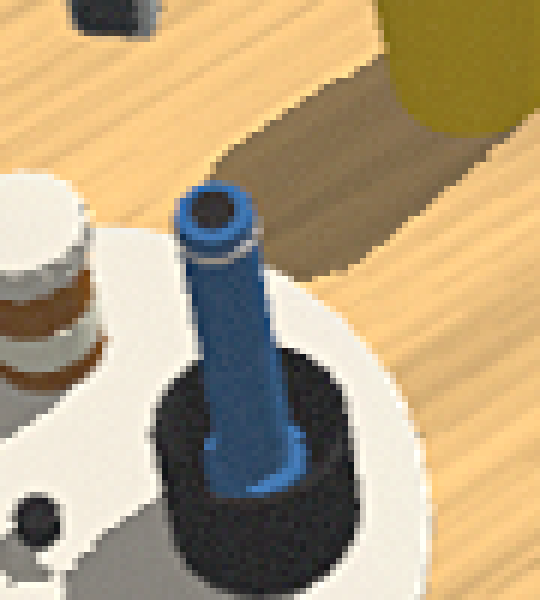

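The torch stands upright in the holder. Its top is at scene (216,225), and a fully seated upright torch should show at (215,224). The cup and the red case are in place, and the gripper is clear. Handing in.

```bash
python3 -c "
from workcell import bot
bot.job_done()"
```

```text
the job is handed in; nothing more can be done
```

I pulled the middle-sized blue torch straight up out of the white cup, lowered it to the floor of the black holder and let go. The job is handed in; it ran to about 13 s of the 43 s, and no verdict was reported.

- **Torch:** it rested on the holder floor before release. Upward force came on at TCP z 0.1385 m, where 0.139 m was expected. The last picture shows it upright, with its top within 1 px of where a fully seated torch should be.
- **Cup, case and gripper:** the white cup and the red case look undisturbed in the last pictures; I judged this by eye and did not measure it. The gripper was clear of everything, about 70 mm above the torch.
- **Disagreements along the way:**
  - My first approach ran joint 6 to its limit, so I used a 45° gripper angle instead.
  - The two cameras differed by about 4 mm, so I averaged them.
  - The open fingertips showed about 20–30 mm higher than predicted, and the grasp worked anyway.

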